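Put the microscope objectives away by colour

ROBOT

A 6-joint arm with a two-finger parallel gripper is mounted at the origin on the work surface. World frame = base frame: x ahead of the robot, y to its left, z up, the work surface at z = 0. Lengths are in m, angles in rad, forces in N, time in s.
With the tool pointing down it reaches from about 0.425 to 0.95 m from the base axis. Payload 14.7 kg.
Tool frame: the origin (TCP) lies on the centre line of the jaws, within the pads' length; the fingertips stand 22 mm ahead of it and the grasp point (between the pads) lies 3 mm ahead of it; x points along the fingers, y is the direction in which the jaws open and shut, and the axes are right-handed (so a half turn about x gives the same grasp; the last joint's range is limited). The gripper opens to 85 mm and grips with 20 to 120 N. Pads are 22 mm wide; open, the fingers measure 114 mm over their backs; the gripper's body (76 mm by 85 mm) begins 54 mm behind the grasp point. The pads swing forward as they close: fully open they stand 13 mm farther back than shut.
Start: joints at [1.092, 0.48, 1.596, -0, 1.065, -0.047], TCP at [0.272, 0.59, 0.216] pointing down, gripper open.
Joint ranges: [-2.75, 2.75], [-0.82, 2.05], [0.23, 2.67], [-1.56, 4.7], [0.09, 2.69], [-2.92, 2.92]. Speed limits (rad/s): [1.89, 1.89, 2.39, 3.01, 3.01, 3.01].

INTERFACE

Orientations are given as a unit quaternion [w, x, y, z].
In Python, from bench import robot, cams gives the robot as it stands.
- The arm moves only by the tool play_rows, never from a script. Its arguments are lists of equal length, an entry for each row: "slide": the shift along the tool's x, y, z in mm, a list of three; "rotation": the turn, a rotation vector about the tool's x, y, z in rad, a list of three; "hand": the closure in counts, from 0 (fully open) to 255 (shut). A call has exactly 10 rows; each row shifts and turns the pose as measured when the row begins, along the tool's axes as they then stand; what a row does not reach is not made up. A row lasts 1/8 s, in which the tool goes at most 62.5 mm and 10.7 degrees, less where a joint would pass 70% of its speed; a pose out of reach is approached as far as the arm can. A call with a gripper value outside its range is refused whole. The fingers move at their own pace and stop on an object; the grip force is fixed at half the most. Time passes only in rows, so rows that do not move let the fingers close, or fill a call up. It gives the time, the measured TCP pose, the force and the opening at its end, in the units of the state.
- robot.sense(): the state, without advancing time (a new reading comes with each control period).
- cams.grab_frame(name): name is "side" or "top" or "wrist"; returns a dict with "img" (480x640x3 uint8, blue, green, red), "z_map" (480x640 float32, m along the optical axis (not along the pixel's ray), 0 where there is no reading), "vertical_fov" (degrees; the focal length in pixels is half the picture's height over the tangent of half this angle, whatever the lens; pixels are square), "cx", "cy" (the principal point, pixels), "R" (3x3) and "t" (3): a world point X has camera coordinates R X + t. Camera axes: x right, y down, z forward; pixel columns grow to the right and rows downward; lengths in m; the calibration is good to about 2 mm. A picture is of the moment at which its call begins.
- robot.close_job(): hands the job in, once; it reports no verdict.
The state is a dict: "time": time; "q": joint angles; "joint_velocities": joint speeds; "joint_torque": joint torques, N m; "ee_pos": TCP position; "tcp_rot": TCP orientation; "contact_force": force on the tool from outside, world axes, zero at the start; "ft_torque": the same for the moment, N m; "grip_width": finger opening in m.
Only numpy, scipy, OpenCV 4.12 (cv2) and the standard library are available. Lean on these libraries where they do the work, as an engineer would, in place of code of your own. Each camera call takes 0.05 s, during which the arm holds its last target. There are 200 camera calls.

TASK

Put the microscope objectives with the red, yellow, blue and white bands away, each standing upright on the floor of the storage cup of its own colour, strictly one after another from the lowest power up: red first, then yellow, then blue, then white. They are delicate: set each one down and let go, do not drop it. Leave the green-banded objective and the black eyepiece standing where they are.

Things in the scene. Friction and masses are not known exactly. Their poses are not given: they have to be found in the camera images.
- objective_red: Microscope objective with a red band; stands upright, loose, 65 to 125 g. From the bottom: black rubber base cap, 30 mm diameter, 10 mm high; straight round barrel 26 mm diameter from 10 to 45 mm height (black, its upper 12 mm red, so that a red ring shows from above); dark steel nose 12 mm wide on top, total height 49 mm. Origin: centre of its underside; z up along its axis. Belongs in the red cup.
- objective_yellow: Microscope objective with a yellow band; stands upright, loose, 65 to 125 g. From the bottom: black rubber base cap, 30 mm diameter, 10 mm high; straight round barrel 26 mm diameter from 10 to 45 mm height (black, its upper 12 mm yellow, so that a yellow ring shows from above); dark steel nose 12 mm wide on top, total height 53 mm. Origin: centre of its underside; z up along its axis. Belongs in the yellow cup.
- objective_blue: Microscope objective with a blue band; stands upright, loose, 65 to 125 g. From the bottom: black rubber base cap, 30 mm diameter, 10 mm high; straight round barrel 26 mm diameter from 10 to 45 mm height (black, its upper 12 mm blue, so that a blue ring shows from above); dark steel nose 12 mm wide on top, total height 56 mm. Origin: centre of its underside; z up along its axis. Belongs in the blue cup.
- objective_white: Microscope objective with a white band; stands upright, loose, 65 to 125 g. From the bottom: black rubber base cap, 30 mm diameter, 10 mm high; straight round barrel 26 mm diameter from 10 to 45 mm height (black, its upper 12 mm white, so that a white ring shows from above); dark steel nose 12 mm wide on top, total height 57 mm. Origin: centre of its underside; z up along its axis. Belongs in the white cup.
- cup_red: Red low round open storage cup, fixed to the bench: 62 mm outer and 52 mm inner diameter, inner floor 6 mm and rim 14 mm above the bench. Origin: centre of its underside, on the bench; z up.
- cup_yellow: Yellow low round open storage cup, fixed to the bench: 62 mm outer and 52 mm inner diameter, inner floor 6 mm and rim 14 mm above the bench. Origin: centre of its underside, on the bench; z up.
- cup_blue: Blue low round open storage cup, fixed to the bench: 62 mm outer and 52 mm inner diameter, inner floor 6 mm and rim 14 mm above the bench. Origin: centre of its underside, on the bench; z up.
- cup_white: White low round open storage cup, fixed to the bench: 62 mm outer and 52 mm inner diameter, inner floor 6 mm and rim 14 mm above the bench. Origin: centre of its underside, on the bench; z up.
- objective_green: Microscope objective with a green band; stands upright, loose, 65 to 125 g. From the bottom: black rubber base cap, 30 mm diameter, 10 mm high; straight round barrel 26 mm diameter from 10 to 45 mm height (black, its upper 12 mm green, so that a green ring shows from above); dark steel nose 12 mm wide on top, total height 55 mm. Origin: centre of its underside; z up along its axis. It has no cup and stays where it is.
- eyepiece: Black eyepiece without any coloured band, stands upright, loose, 100 g: steel tube 29 mm diameter up to 20 mm height, black head 36 mm diameter from 20 to 46 mm, pale glass lens on top. Origin: centre of its underside. It stays where it is.
Things that resemble listed ones, but are neither listed nor needed, are in the scene too. What is shaped like the objective_white but purple is not meant.

How it is judged:
By the outcome, as a careful person would: the job done as asked, in the order asked, and still so for the second after the job is handed in, with the robot touching nothing.
It also fails if it takes over 109 s, if anything falls off the work surface, if the arm or the gripper's body presses on something with over 40 N, if the wrist force passes 120 N, or if a joint passes its speed limit or range.

## Working session

There is one attempt and no reset: what is moved stays moved. The work goes in short steps, Python scripts to look and compute and a tool call to move; the robot and the scene stay as the last step left them, time stands still between calls to the robot, and variables do not carry over. Pictures are saved under pics/ and viewed, about 12 in all and at most 16, crops included, and the job is handed in when it is done.

Besides the shell and the picture viewer there is one more tool, called after "Request:" by a JSON object that holds its "api" and its "payload", one argument or row to a line. play_rows: Moves the arm, as the interface text tells. Its arguments: {"type":"object","properties":{"slide":{"type":"array"},"rotation":{"type":"array"},"hand":{"type":"array"}},"required":["slide","rotation","hand"]}

```bash
mkdir -p pics; ls; python3 - <<'E'
from bench import robot, cams
import cv2,numpy as np
s=robot.sense()
for k in('time','ee_pos','tcp_rot','contact_force','grip_width'):print(k,s[k])
for n in('top','side'):
    f=cams.grab_frame(n);cv2.imwrite(f'pics/{n}0.png',f['img']);np.savez(f'pics/{n}0.npz',**f)
    print(n,f['vertical_fov'],f['cx'],f['cy'],np.round(f['R'],3).tolist(),np.round(f['t'],3), f['z_map'].min(),f['z_map'].max())
E
```

```text
pics
time 0.0
ee_pos [0.27180246 0.58995283 0.21525308]
tcp_rot [ 0.69057333  0.15106366  0.69080413 -0.1519141 ]
contact_force [-0.0257307  -0.30555729  0.36639505]
grip_width 0.08548018899469943
top 54.72326909117218 314.5574579180121 241.50261647071753 [[0.001, -1.0, -0.009], [-0.984, 0.001, -0.18], [0.18, 0.009, -0.984]] [0.017 0.507 1.105] 0.0 2.2005267
side 50.84571901732279 318.87817893540216 242.11923549723463 [[0.976, -0.215, 0.015], [-0.131, -0.646, -0.752], [0.171, 0.732, -0.659]] [-0.519  0.122  0.911] 0.0 3.3523774
```

View pics/top0.png

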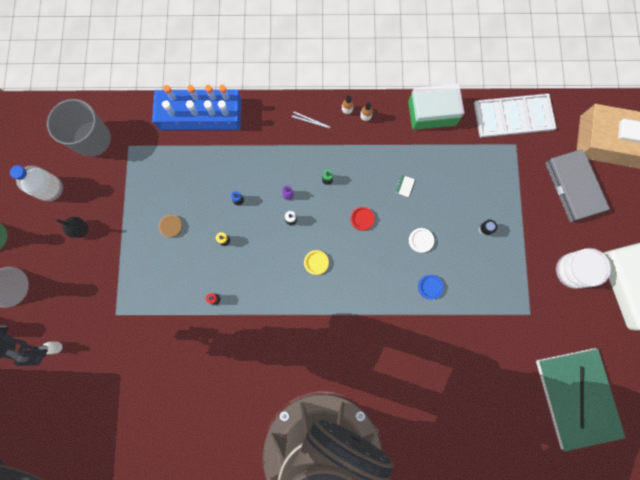

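View pics/side0.png

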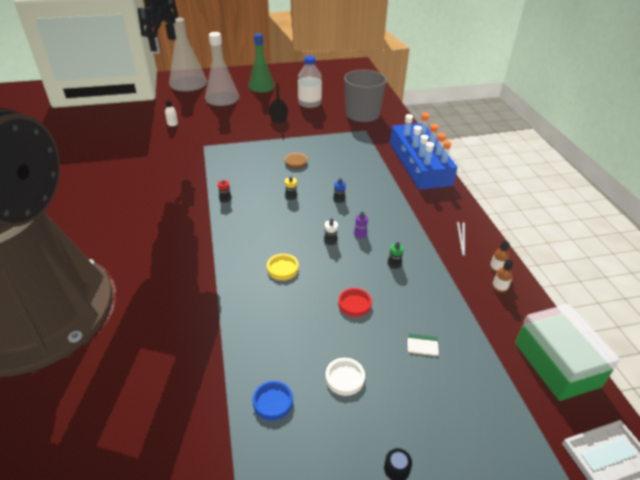

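The top view shows the objectives red (212,298), yellow (222,239), blue (237,198), white (290,217), purple decoy (288,192) and green (327,177). The cups are red (363,219), yellow (316,262), white (421,240) and blue (431,287), with a brown decoy disc (171,226) and the eyepiece (488,227). The side view agrees with this.

```bash
cat > h.py <<'E'
import numpy as np,cv2
from scipy.spatial.transform import Rotation as Ro
def ray(f,u,v,z):
    F=240/np.tan(np.radians(float(f['vertical_fov']))/2)
    d=f['R'].T@np.array([(u-f['cx'])/F,(v-f['cy'])/F,1]); c=-f['R'].T@f['t']
    return c+d*(z-c[2])/d[2]
def toworld(f,u,v):
    z=f['z_map'][int(round(v)),int(round(u))];F=240/np.tan(np.radians(float(f['vertical_fov']))/2)
    return f['R'].T@(np.array([(u-f['cx'])/F*z,(v-f['cy'])/F*z,z])-f['t'])
def mask(img,c):
    h,s,v=[a.astype(int) for a in cv2.split(cv2.cvtColor(img,cv2.COLOR_BGR2HSV))]
    if c=='white': m=(s<50)&(v>150)
    else:
        lo,hi={'red':(174,6),'yellow':(22,35),'blue':(105,122),'green':(45,80),'purple':(128,155)}[c]
        m=((h>=lo)&(h<=hi) if lo<hi else (h>=lo)|(h<=hi))&(s>130)&(v>(140 if c=='red' else 70))
    return m.astype(np.uint8)
def blobs(f,c,amin=15):
    n,l,st,ce=cv2.connectedComponentsWithStats(mask(f['img'],c))
    return [(st[i],ce[i]) for i in range(1,n) if st[i][4]>=amin]
E
python3 - <<'E'
from h import *
for n in('top','side'):
    f=dict(np.load(f'pics/{n}0.npz'))
    for c in('red','yellow','blue','white','green','purple'):
        for st,ce in blobs(f,c):
            a=ray(f,*ce,.041)
            if not(.35<a[0]<.85 and abs(a[1])<.5):continue
            bc=st[:2]+st[2:4]/2-.5
            print(n,c,st,'z.041',a.round(3)[:2],'z.012 bbox',ray(f,*bc,.012).round(3)[:2],'depthpt',toworld(f,*ce).round(3))
E
```

```text
top red [351 207  23  23 429] z.041 [ 0.567 -0.102] z.012 bbox [ 0.575 -0.105] depthpt [ 0.576 -0.106  0.005]
top red [206 294  10  10  69] z.041 [0.367 0.271] z.012 bbox [0.368 0.278] depthpt [0.367 0.269 0.047]
top yellow [217 233  10  10  65] z.041 [0.517 0.249] z.012 bbox [0.524 0.256] depthpt [0.516 0.247 0.049]
top yellow [305 251  23  23 435] z.041 [0.456 0.013] z.012 bbox [0.46  0.014] depthpt [0.461 0.013 0.007]
top blue [231 191  11  11  79] z.041 [0.625 0.217] z.012 bbox [0.634 0.222] depthpt [0.623 0.216 0.05 ]
top blue [418 275  26  24 493] z.041 [ 0.396 -0.266] z.012 bbox [ 0.398 -0.273] depthpt [ 0.399 -0.275  0.003]
top white [292 112  38  16 140] z.041 [0.833 0.032] z.012 bbox [0.846 0.028] depthpt [0.852 0.033 0.   ]
top white [360 112  10   8  43] z.041 [ 0.84  -0.112] z.012 bbox [ 0.857 -0.117] depthpt [ 0.847 -0.114  0.025]
top white [  117   146   412   169 48860] z.041 [ 0.523 -0.023] z.012 bbox [ 0.543 -0.003] depthpt [ 0.53  -0.024  0.002]
top white [244 206  16  13  64] z.041 [0.588 0.179] z.012 bbox [0.591 0.181] depthpt [0.597 0.184 0.003]
top green [409  
[... 1503 characters left out ...]
hpt [ 0.849 -0.133  0.025]
side white [406 337  34  19 516] z.041 [ 0.646 -0.249] z.012 bbox [ 0.659 -0.229] depthpt [ 0.662 -0.224  0.005]
side white [ 565  422   75   58 3040] z.041 [ 0.826 -0.467] z.012 bbox [ 0.842 -0.453] depthpt [ 0.851 -0.455  0.006]
side green [391 245  12  11  89] z.041 [ 0.68  -0.022] z.012 bbox [0.695 0.009] depthpt [ 0.679 -0.024  0.043]
side green [ 517  327   93   73 1742] z.041 [ 0.832 -0.334] z.012 bbox [ 0.872 -0.308] depthpt [ 0.829 -0.336  0.044]
side purple [357 216  10  10  64] z.041 [0.638 0.079] z.012 bbox [0.652 0.116] depthpt [0.638 0.078 0.042]
side purple [356 229  10   8  65] z.041 [0.627 0.045] z.012 bbox [0.638 0.077] depthpt [0.636 0.071 0.017]
```

```bash
cat > st.py <<'E'
from h import *
from bench import robot
import sys
# usage: st.py x y z -> shift in tool mm and rotvec to goal attitude (tool x down, y = world +y, z = world +x)
s=robot.sense();q=s['tcp_rot'];R=Ro.from_quat([*q[1:],q[0]])
G=Ro.from_matrix(np.array([[0,0,1],[0,1,0],[-1,0,0]]))
print('t',round(s['time'],2),'pos',np.round(s['ee_pos'],4),'F',np.round(s['contact_force'],1),'w',round(s['grip_width'],4),'q',np.round(s['q'],2))
print('rot to goal',(R.inv()*G).as_rotvec().round(3))
if len(sys.argv)>3:
    d=np.array(sys.argv[1:4],float)-s['ee_pos'];print('goal shift mm (after aligned)',(G.inv().apply(d)*1e3).round(1),'now axes',(R.inv().apply(d)*1e3).round(1))
E
python3 st.py .368 .267 .2
python3 - <<'E'
from h import *
for n in('top','side'):
    f=dict(np.load(f'pics/{n}0.npz'))
    h=cv2.cvtColor(f['img'],cv2.COLOR_BGR2HSV);m=((h[...,1]<45)&(h[...,2]>185)).astype(np.uint8)
    k,l,st,ce=cv2.connectedComponentsWithStats(m)
    for i in range(1,k):
        a=ray(f,*ce[i],.041)
        if st[i][4]>14 and .35<a[0]<.75 and abs(a[1])<.45: print(n,st[i],a.round(3),ray(f,*(st[i][:2]+st[i][2:4]/2-.5),.012).round(3),toworld(f,*ce[i]).round(3))
E
```

```text
t 0.1 pos [0.2718 0.59   0.2153] F [ 0.3 -0.1 -0.8] w 0.0855 q [ 1.09  0.48  1.6  -0.    1.07 -0.05]
rot to goal [-0.432 -0.     0.001]
goal shift mm (after aligned) [  15.3 -323.    96.2] now axes [  15.6 -253.1  222.5]
top [399 176  15  21 208] [ 0.651 -0.216  0.041] [ 0.66  -0.221  0.012] [ 0.662 -0.223  0.004]
top [284 211  11  11  83] [0.574 0.08  0.041] [0.58  0.083 0.012] [0.57  0.079 0.058]
top [408 228  26  25 509] [ 0.512 -0.247  0.041] [ 0.517 -0.253  0.012] [ 0.518 -0.255  0.005]
side [324 220  14  12  99] [0.573 0.077 0.041] [0.582 0.112 0.012] [0.572 0.073 0.044]
side [407 338  32  17 439] [ 0.646 -0.249  0.041] [ 0.659 -0.229  0.012] [ 0.662 -0.224  0.005]
side [ 325  357   41   38 1181] [ 0.51  -0.276  0.041] [ 0.517 -0.258  0.012] [ 0.518 -0.253  0.005]
```

Request:
{"api": "play_rows", "payload": {
  "slide": [
    [0,0,0],
    [0,0,0],
    [0,0,0],
    [2.5,-46,14],
    [2.5,-46,14],
    [2.5,-46,14],
    [2.5,-46,14],
    [2.5,-46,14],
    [2.5,-46,14],
    [2,-46,14]
  ],
  "rotation": [
    [-0.144,0,0],
    [-0.144,0,0],
    [-0.144,0,0],
    [0,0,0],
    [0,0,0],
    [0,0,0],
    [0,0,0],
    [0,0,0],
    [0,0,0],
    [0,0,0]
  ],
  "hand": [0,0,0,0,0,0,0,0,0,0]
}}

```text
time: 1.35
ee_pos: [0.3751, 0.2616, 0.1956]
tcp_rot: [0.706, -0.009, 0.708, 0.006]
contact_force: [0.4, 0.3, 0.2]
grip_width: 0.0853
```

```bash
python3 st.py .368 .267 .038; python3 - <<'E'
from h import *
from bench import cams
f=cams.grab_frame('wrist');cv2.imwrite('pics/w1.png',f['img']);np.savez('pics/w1.npz',**f)
for st,ce in blobs(f,'red',100): print(st,ce,ray(f,*ce,.045).round(3),toworld(f,*ce).round(3))
E
```

```text
t 1.35 pos [0.3751 0.2616 0.1956] F [0.4 0.3 0.2] w 0.0853 q [ 0.54  0.24  2.04 -0.    0.86 -1.04]
rot to goal [ 0.02  -0.002  0.004]
goal shift mm (after aligned) [157.6   5.4  -7.1] now axes [157.6   6.2  -6.6]
[314 191  32  33 661] [329.74583964 206.88199697] [0.367 0.271 0.045] [0.366 0.271 0.049]
```

View pics/w1.png

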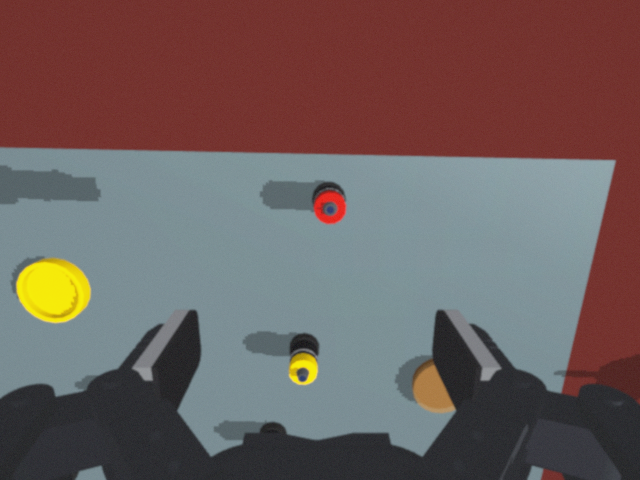

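The wrist view shows the red ring at (330,207), which gives (0.367, 0.271) and agrees with the other views. I'm descending on it.

Request:
{"api": "play_rows", "payload": {
  "slide": [
    [20,4,-4],
    [30,4,-4],
    [30,0,0],
    [30,0,0],
    [24,0,0],
    [16,0,0],
    [8,0,0],
    [0,0,0],
    [0,0,0],
    [0,0,0]
  ],
  "rotation": [
    [0.02,0,0.004],
    [0,0,0],
    [0,0,0],
    [0,0,0],
    [0,0,0],
    [0,0,0],
    [0,0,0],
    [0,0,0],
    [0,0,0],
    [0,0,0]
  ],
  "hand": [0,0,0,0,0,0,0,0,0,0]
}}

```text
time: 2.65
ee_pos: [0.3684, 0.2634, 0.0335]
tcp_rot: [0.707, 0.002, 0.708, -0.002]
contact_force: [0.0, 0.6, -0.1]
grip_width: 0.0853
```

```bash
python3 st.py .367 .270 .038
```

```text
t 2.65 pos [0.3684 0.2634 0.0335] F [ 0.   0.6 -0.1] w 0.0853 q [ 0.55  0.51  2.19 -0.    0.44 -1.01]
rot to goal [-0.006 -0.002  0.001]
goal shift mm (after aligned) [-4.5  6.6 -1.4] now axes [-4.5  6.6 -1.4]
```

Request:
{"api": "play_rows", "payload": {
  "slide": [
    [-4,6.5,-1.4],
    [0,0,0],
    [0,0,0],
    [0,0,0],
    [0,0,0],
    [0,0,0],
    [0,0,0],
    [0,0,0],
    [0,0,0],
    [0,0,0]
  ],
  "rotation": [
    [-0.006,0,0],
    [0,0,0],
    [0,0,0],
    [0,0,0],
    [0,0,0],
    [0,0,0],
    [0,0,0],
    [0,0,0],
    [0,0,0],
    [0,0,0]
  ],
  "hand": [0,0,255,255,255,255,255,255,255,255]
}}

```text
time: 3.9
ee_pos: [0.3673, 0.2706, 0.0386]
tcp_rot: [0.707, -0.0, 0.707, 0.0]
contact_force: [-0.2, 0.9, -0.4]
grip_width: -0.0004
```

```bash
python3 st.py .575 -.105 .12
```

```text
t 3.9 pos [0.3673 0.2706 0.0386] F [-0.2  0.9 -0.4] w -0.0004 q [ 0.57  0.51  2.18 -0.    0.46 -1.  ]
rot to goal [ 0.001 -0.     0.   ]
goal shift mm (after aligned) [ -81.4 -375.6  207.7] now axes [ -81.3 -375.8  207.4]
```

The jaws shut on nothing, so I'm looking before moving again.

```bash
python3 - <<'E'
from h import *
from bench import cams
fs=[]
for n in('wrist','side'):
    f=cams.grab_frame(n);fs.append(f);np.savez(f'pics/{n}2.npz',**f)
    for st,ce in blobs(f,'red',40): print(n,st,ce.round(1),ray(f,*ce,.041).round(3),toworld(f,*ce).round(3))
c=cv2.resize(fs[1]['img'][120:270,150:350],(534,400),interpolation=3)
cv2.imwrite('pics/c2.png',np.hstack([cv2.resize(fs[0]['img'],(266,400))[:, :],c]) if 0 else cv2.resize(np.hstack([cv2.resize(fs[0]['img'],(533,400)),c]),(800,300)))
E
```

```text
wrist [ 289  269   60   38 1343] [319.4 286.5] [0.36  0.272 0.041] [0.358 0.272 0.046]
side [218 181  11   8  58] [223.3 185. ] [0.368 0.267 0.041] [0.368 0.259 0.046]
side [339 288  33  29 751] [354.6 301.9] [ 0.565 -0.135  0.041] [ 0.576 -0.104  0.005]
```

View pics/c2.png

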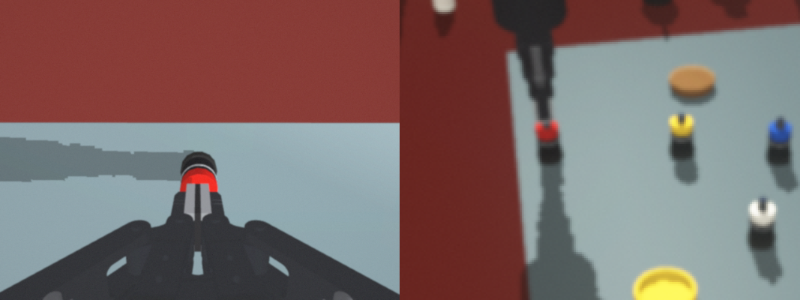

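The wrist view shows the shut pads at about (200,200) in the crop, just in front of the upright red objective. The side view shows the fingers ending behind or above its top, with nothing knocked over. I'll check where the pads really are from the depth map.

```bash
python3 - <<'E'
from h import *
f=dict(np.load('pics/wrist2.npz'));F=240/np.tan(np.radians(float(f['vertical_fov']))/2)
print('cam',(-f['R'].T@f['t']).round(3),f['R'].round(3).tolist())
def proj(X):
    c=f['R']@np.array(X)+f['t'];return (f['cx']+F*c[0]/c[2],f['cy']+F*c[1]/c[2])
print('tcp',proj([.3673,.2706,.0386]),'tip',proj([.3673,.2706,.0166]))
for v in range(220,400,12): print(v,[toworld(f,u,v).round(3).tolist() for u in (306,320,334)])
g=dict(np.load('pics/side2.npz'))
for v in range(130,192,5): print('side',v,toworld(g,222,v).round(3))
E
```

```text
cam [0.292 0.27  0.197] [[0.0, 1.0, 0.0], [0.956, -0.0, 0.293], [0.293, 0.0, -0.956]]
tcp (np.float64(316.4159405696244), np.float64(299.1021826823362)) tip (np.float64(316.38861196687066), np.float64(279.4321667911083))
220 [[0.342, 0.265, 0.001], [0.341, 0.272, 0.001], [0.342, 0.28, -0.001]]
232 [[0.348, 0.265, 0.001], [0.348, 0.272, 0.001], [0.348, 0.28, 0.001]]
244 [[0.354, 0.265, 0.001], [0.353, 0.272, 0.005], [0.354, 0.28, -0.0]]
256 [[0.356, 0.266, 0.013], [0.355, 0.272, 0.018], [0.357, 0.279, 0.011]]
268 [[0.356, 0.266, 0.031], [0.355, 0.272, 0.033], [0.357, 0.279, 0.029]]
280 [[0.356, 0.266, 0.045], [0.356, 0.272, 0.045], [0.357, 0.278, 0.042]]
292 [[0.361, 0.266, 0.045], [0.361, 0.272, 0.045], [0.361, 0.278, 0.044]]
304 [[0.355, 0.267, 0.067], [0.356, 0.272, 0.067], [0.356, 0.277, 0.067]]
316 [[0.356, 0.267, 0.076], [0.356, 0.272, 0.076], [0.356, 0.276, 0.076]]
328 [[0.356, 0.267, 0.084], [0.356, 0.272, 0.084], [0.356, 0.276, 0.084]]
340 [[0.356, 0.267, 0.091], [0.356, 0.272, 0.091], [0.356, 0.276, 0.091]]
352 [[0.354, 0.268, 0.099], [0.36, 0.272, 0.091], [0.355, 0.275, 0.099]]
364 [[0.354, 0.268, 0.105], [0.364, 0.272, 0.091], [0.355, 0.275, 0.105]]
376 [[0.356, 0.268, 0.108], [0.368, 0.272, 0.092], [0.355, 0.275, 0.109]]
388 [[0.365, 0.268, 0.101], [0.373, 0.272, 0.091], [0.35, 0.275, 0.12]]
side 130 [0.38  0.235 0.195]
side 135 [0.379 0.233 0.185]
side 140 [0.378 0.255 0.162]
side 145 [0.376 0.232 0.163]
side 150 [0.375 0.234 0.15 ]
side 155 [0.374 0.257 0.124]
side 160 [0.372 0.209 0.142]
side 165 [0.371 0.222 0.122]
side 170 [0.37  0.257 0.087]
side 175 [0.368 0.257 0.074]
side 180 [0.367 0.26  0.059]
side 185 [0.365 0.263 0.044]
side 190 [0.364 0.259 0.033]
```

Lateral position agrees: pad centre (0.367, 0.272). But the fingertips really sit at z≈0.060, about 43 mm higher than the tool description gives (0.0166), and the wrist and side depths both say so. So a real tip height is about reported z + 21 mm when shut. I'll open, go down 40 mm further and check before closing.

Request:
{"api": "play_rows", "payload": {
  "slide": [
    [0,0,0],
    [0,0,0],
    [0,0,0],
    [0,0,0],
    [0,0,0],
    [10,0,0],
    [10,0,0],
    [10,0,0],
    [8,0,0],
    [0,0,0]
  ],
  "rotation": [
    [0,0,0],
    [0,0,0],
    [0,0,0],
    [0,0,0],
    [0,0,0],
    [0,0,0],
    [0,0,0],
    [0,0,0],
    [0,0,0],
    [0,0,0]
  ],
  "hand": [0,0,0,0,0,0,0,0,0,0]
}}

```text
time: 5.25
ee_pos: [0.3669, 0.2704, -0.0028]
tcp_rot: [0.707, -0.001, 0.708, -0.0]
contact_force: [-0.0, -0.5, -0.4]
grip_width: 0.0853
```

```bash
python3 st.py .367 .271 0; python3 - <<'E'
from h import *
from bench import cams
f=cams.grab_frame('wrist');cv2.imwrite('pics/w3.png',f['img'])
for st,ce in blobs(f,'red',100): print(st,ce,ray(f,*ce,.045).round(3))
for v in range(270,420,15): print(v,[toworld(f,u,v).round(3).tolist() for u in (160,180,200,432,452,472)])
E
```

```text
t 5.25 pos [ 0.3669  0.2704 -0.0028] F [-0.  -0.5 -0.4] w 0.0853 q [ 0.57  0.59  2.2  -0.    0.35 -1.  ]
rot to goal [ 0.001 -0.001  0.001]
goal shift mm (after aligned) [-2.8  0.6  0.1] now axes [-2.8  0.6  0.1]
[     0      0    640    216 109479] [319.85537866 118.35274345] [0.292 0.271 0.045]
[ 280  314   79   85 4282] [319.37272303 354.28654834] [0.363 0.271 0.045]
270 [[0.352, 0.206, 0.001], [0.352, 0.214, 0.0], [0.353, 0.222, -0.001], [0.352, 0.318, 0.0], [0.352, 0.327, 0.0], [0.352, 0.335, -0.0]]
285 [[0.359, 0.205, 0.0], [0.36, 0.212, -0.002], [0.359, 0.222, 0.001], [0.359, 0.319, -0.0], [0.359, 0.328, -0.0], [0.359, 0.336, 0.001]]
300 [[0.366, 0.204, 0.001], [0.366, 0.212, 0.0], [0.366, 0.221, 0.001], [0.366, 0.319, 0.0], [0.366, 0.328, 0.0], [0.365, 0.336, 0.001]]
315 [[0.373, 0.203, -0.0], [0.355, 0.224, 0.034], [0.373, 0.22, 0.001], [0.373, 0.32, 0.0], [0.356, 0.316, 0.033], [0.373, 0.337, 0.0]]
330 [[0.355, 0.221, 0.044], [0.356, 0.227, 0.043], [0.38, 0.22, 0.0], [0.38, 0.321, 0.0], [0.356, 0.313, 0.043], [0.356, 0.319, 0.043]]
345 [[0.355, 0.224, 0.052], [0.36, 0.228, 0.046], [0.371, 0.228, 0.027], [0.387, 0.321, 0.001], [0.36, 0.313, 0.045], [0.356, 0.316, 0.052]]
360 [[0.355, 0.227, 0.06], [0.365, 0.227, 0.046], [0.376, 0.228, 0.029], [0.395, 0.322, 0.001], [0.364, 0.312, 0.047], [0.356, 0.313, 0.06]]
375 [[0.359, 0.227, 0.062], [0.369, 0.228, 0.048], [0.402, 0.218, 0.001], [0.403, 0.323, 0.0], [0.369, 0.313, 0.047], [0.36, 0.313, 0.061]]
390 [[0.363, 0.228, 0.063], [0.373, 0.228, 0.05], [0.41, 0.217, 0.001], [0.411, 0.323, 0.001], [0.374, 0.313, 0.048], [0.363, 0.313, 0.063]]
405 [[0.35, 0.237, 0.085], [0.419, 0.207, 0.0], [0.419, 0.216, 0.0], [0.42, 0.324, -0.0], [0.419, 0.333, 0.0], [0.35, 0.303, 0.085]]
```

View pics/w3.png

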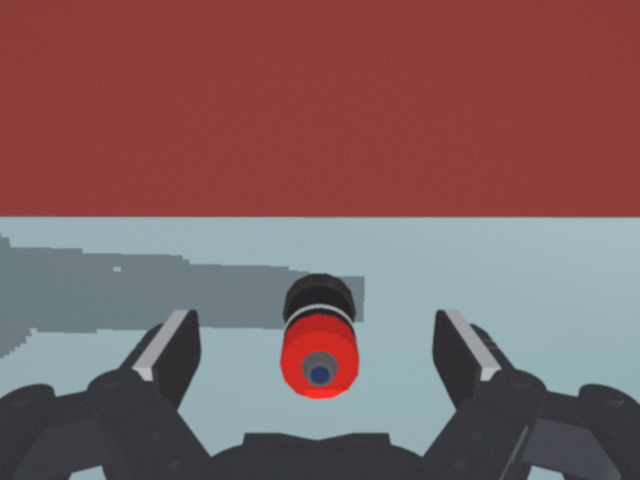

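The wrist view shows the red objective (320,355) centred between the open pads (185,340) and (455,340). The open tips are at z≈0.028. Closing now.

Request:
{"api": "play_rows", "payload": {
  "slide": [
    [0,0.5,0],
    [0,0,0],
    [0,0,0],
    [0,0,0],
    [0,0,0],
    [0,0,0],
    [0,0,0],
    [0,0,0],
    [-10,0,0],
    [-20,0,0]
  ],
  "rotation": [
    [0,0,0],
    [0,0,0],
    [0,0,0],
    [0,0,0],
    [0,0,0],
    [0,0,0],
    [0,0,0],
    [0,0,0],
    [0,0,0],
    [0,0,0]
  ],
  "hand": [0,255,255,255,255,255,255,255,255,255]
}}

```text
time: 6.55
ee_pos: [0.3667, 0.2708, 0.0288]
tcp_rot: [0.706, -0.001, 0.708, -0.0]
contact_force: [0.4, -0.4, -0.9]
grip_width: 0.0246
```

```bash
python3 st.py .575 -.105 .08
```

```text
t 6.55 pos [0.3667 0.2708 0.0288] F [ 0.4 -0.4 -0.9] w 0.0246 q [ 0.57  0.53  2.19 -0.    0.43 -1.  ]
rot to goal [ 0.001 -0.002  0.001]
goal shift mm (after aligned) [ -51.2 -375.8  208.3] now axes [ -51.1 -376.   207.9]
```

Gripped (24.6 mm opening, the barrel is 26 mm). Carrying it to the red cup.

Request:
{"api": "play_rows", "payload": {
  "slide": [
    [-25,0,0],
    [-26,0,0],
    [0,-30,16],
    [0,-50,28],
    [0,-56,31],
    [0,-56,31],
    [0,-56,31],
    [0,-56,31],
    [0,-45,25],
    [0,-27,15]
  ],
  "rotation": [
    [0,0,0],
    [0,0,0],
    [0,0,0],
    [0,0,0],
    [0,0,0],
    [0,0,0],
    [0,0,0],
    [0,0,0],
    [0,0,0],
    [0,0,0]
  ],
  "hand": [255,255,255,255,255,255,255,255,255,255]
}}

```text
time: 7.8
ee_pos: [0.5775, -0.1044, 0.0904]
tcp_rot: [0.71, -0.002, 0.705, 0.002]
contact_force: [-0.2, 0.2, -1.3]
grip_width: 0.0244
```

```bash
python3 st.py .575 -.105 .03;  python3 - <<'E'
from h import *
from bench import cams
f=cams.grab_frame('wrist');cv2.imwrite('pics/w4.png',f['img'])
for st,ce in blobs(f,'red',100): print(st,ce,ray(f,*ce,.014).round(3))
E
```

```text
t 7.8 pos [ 0.5775 -0.1044  0.0904] F [-0.2  0.2 -1.3] w 0.0244 q [-0.23  0.54  1.86  0.    0.73 -1.81]
rot to goal [ 0.006  0.007 -0.001]
goal shift mm (after aligned) [60.4 -0.6 -2.5] now axes [60.4 -0.6 -3. ]
[ 266  189   99   90 6858] [314.78783902 233.79994167] [ 0.571 -0.105  0.014]
[ 279  326   75   69 2974] [316.07094822 359.13046402] [ 0.659 -0.104  0.014]
```

View pics/w4.png

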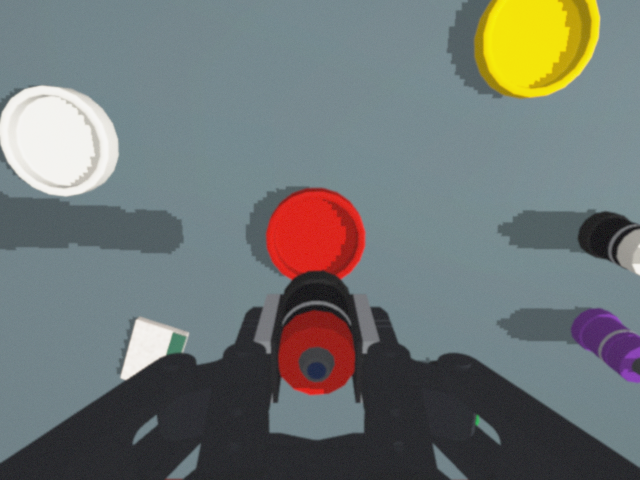

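The wrist view shows the red cup at (315,235), ahead of the held red objective (316,360), and the path down is clear. Lowering.

Request:
{"api": "play_rows", "payload": {
  "slide": [
    [15,-0.5,-2.5],
    [20,0,0],
    [20,0,0],
    [14,0,0],
    [6,0,0],
    [3,0,0],
    [0,0,0],
    [0,0,0],
    [0,0,0],
    [0,0,0]
  ],
  "rotation": [
    [0.006,0.007,0],
    [0,0,0],
    [0,0,0],
    [0,0,0],
    [0,0,0],
    [0,0,0],
    [0,0,0],
    [0,0,0],
    [0,0,0],
    [0,0,0]
  ],
  "hand": [255,255,255,255,255,255,255,255,255,255]
}}

```text
time: 9.1
ee_pos: [0.575, -0.1049, 0.0106]
tcp_rot: [0.707, 0.0, 0.707, -0.0]
contact_force: [-0.4, -0.2, -0.9]
grip_width: 0.0244
```

```bash
python3 st.py .575 -.105 .004
```

```text
t 9.1 pos [ 0.575  -0.1049  0.0106] F [-0.4 -0.2 -0.9] w 0.0244 q [-0.23  0.66  1.9   0.    0.58 -1.8 ]
rot to goal [-0.001  0.     0.   ]
goal shift mm (after aligned) [ 6.6 -0.1 -0. ] now axes [ 6.6 -0.1 -0. ]
```

Request:
{"api": "play_rows", "payload": {
  "slide": [
    [2,0,0],
    [2,0,0],
    [1,0,0],
    [0.7,0,0],
    [0.7,0,0],
    [0.5,0,0],
    [0,0,0],
    [0,0,0],
    [0,0,0],
    [0,0,0]
  ],
  "rotation": [
    [0,0,0],
    [0,0,0],
    [0,0,0],
    [0,0,0],
    [0,0,0],
    [0,0,0],
    [0,0,0],
    [0,0,0],
    [0,0,0],
    [0,0,0]
  ],
  "hand": [255,255,255,255,255,255,255,255,255,255]
}}

```text
time: 10.35
ee_pos: [0.5752, -0.105, 0.0046]
tcp_rot: [0.707, 0.0, 0.707, -0.0]
contact_force: [-0.9, -0.9, 3.1]
grip_width: 0.0245
```

Contact felt (+4 N). Releasing and rising.

Request:
{"api": "play_rows", "payload": {
  "slide": [
    [0,0,0],
    [0,0,0],
    [0,0,0],
    [0,0,0],
    [0,0,0],
    [-15,0,0],
    [-35,0,0],
    [-45,0,0],
    [-35,0,0],
    [-10,0,0]
  ],
  "rotation": [
    [0,0,0],
    [0,0,0],
    [0,0,0],
    [0,0,0],
    [0,0,0],
    [0,0,0],
    [0,0,0],
    [0,0,0],
    [0,0,0],
    [0,0,0]
  ],
  "hand": [0,0,0,0,0,0,0,0,0,0]
}}

```text
time: 11.6
ee_pos: [0.5748, -0.1049, 0.1517]
tcp_rot: [0.707, 0.0, 0.707, -0.0]
contact_force: [0.5, -0.8, -0.6]
grip_width: 0.0856
```

```bash
python3 st.py .516 .248 .09; python3 - <<'E'
from h import *
from bench import cams
f=cams.grab_frame('wrist');cv2.imwrite('pics/w5.png',f['img'])
for c in ('red','yellow'):
  for st,ce in blobs(f,c,100): print(c,st,ce.round(),ray(f,*ce,.05).round(3),toworld(f,*ce).round(3))
E
```

```text
t 11.6 pos [ 0.5748 -0.1049  0.1517] F [ 0.5 -0.8 -0.6] w 0.0856 q [-0.23  0.46  1.82  0.    0.86 -1.8 ]
rot to goal [-0.001  0.001  0.   ]
goal shift mm (after aligned) [ 61.7 352.9 -58.8] now axes [ 61.5 352.9 -59.2]
red [ 278  180   79   78 3669] [318. 218.] [ 0.564 -0.104  0.05 ] [ 0.564 -0.104  0.05 ]
yellow [ 441    7   96   99 7344] [489.  56.] [ 0.465 -0.002  0.05 ] [0.459 0.016 0.006]
```

View pics/w5.png

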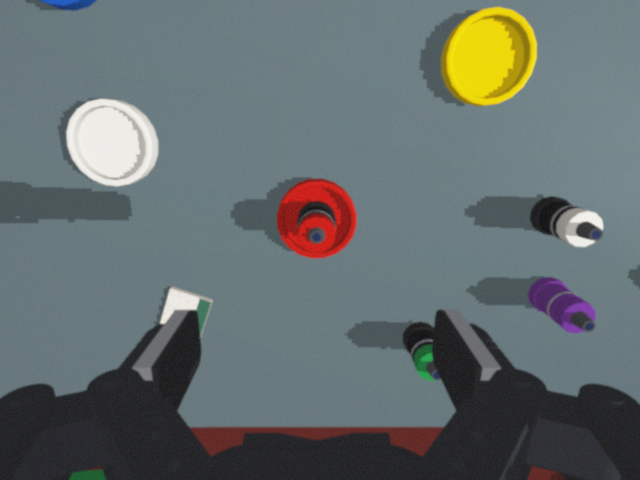

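The wrist view shows the red objective upright and centred in the red cup (316,220), with green and purple undisturbed. Next is yellow.

Request:
{"api": "play_rows", "payload": {
  "slide": [
    [0,30,-5],
    [0,50,-8],
    [0,56,-9],
    [0,56,-9],
    [0,56,-9],
    [0,50,-8],
    [0,35,-6],
    [0,18,-3],
    [15,0,0],
    [20,0,0]
  ],
  "rotation": [
    [0,0,0],
    [0,0,0],
    [0,0,0],
    [0,0,0],
    [0,0,0],
    [0,0,0],
    [0,0,0],
    [0,0,0],
    [0,0,0],
    [0,0,0]
  ],
  "hand": [0,0,0,0,0,0,0,0,0,0]
}}

```text
time: 12.9
ee_pos: [0.5134, 0.2543, 0.1091]
tcp_rot: [0.705, 0.0, 0.709, -0.002]
contact_force: [0.5, -0.2, -0.5]
grip_width: 0.0855
```

```bash
cat > wl.py <<'E'
from h import *
from bench import cams
import sys
f=cams.grab_frame('wrist')
if len(sys.argv)>3: cv2.imwrite(sys.argv[3],f['img'])
for st,ce in blobs(f,sys.argv[1],100):
    print(st,ce.round(),ray(f,*ce,float(sys.argv[2])).round(4),toworld(f,*ce).round(3))
E
python3 st.py .517 .248 -.002;python3 wl.py yellow .045
```

```text
t 12.9 pos [0.5134 0.2543 0.1091] F [ 0.5 -0.2 -0.5] w 0.0855 q [ 0.41  0.51  1.87 -0.    0.77 -1.16]
rot to goal [-0.003 -0.005  0.002]
goal shift mm (after aligned) [111.1  -6.3   3.6] now axes [111.1  -6.    4.2]
[ 291  235   43   46 1298] [312. 257.] [0.5161 0.2515 0.045 ] [0.514 0.252 0.051]
```

Request:
{"api": "play_rows", "payload": {
  "slide": [
    [15,-4,3.5],
    [25,0,0],
    [25,0,0],
    [20,0,0],
    [14,0,0],
    [8,0,0],
    [4,0,0],
    [0,0,0],
    [0,0,0],
    [0,0,0]
  ],
  "rotation": [
    [-0.003,-0.005,0.002],
    [0,0,0],
    [0,0,0],
    [0,0,0],
    [0,0,0],
    [0,0,0],
    [0,0,0],
    [0,0,0],
    [0,0,0],
    [0,0,0]
  ],
  "hand": [0,0,0,0,0,0,0,0,0,0]
}}

```text
time: 14.2
ee_pos: [0.5151, 0.241, -0.0102]
tcp_rot: [0.705, 0.001, 0.71, -0.004]
contact_force: [-0.3, 0.3, -0.3]
grip_width: 0.0852
```

```bash
python3 st.py .517 .250 -.002;python3 wl.py yellow .045
```

```text
t 14.2 pos [ 0.5151  0.241  -0.0102] F [-0.3  0.3 -0.3] w 0.0852 q [ 0.39  0.69  1.94 -0.    0.53 -1.18]
rot to goal [-0.007 -0.007  0.004]
goal shift mm (after aligned) [-8.2  9.   1.9] now axes [-8.3  8.9  1.8]
[ 309  331   83   91 4683] [348. 372.] [0.5131 0.2507 0.045 ] [0.513 0.251 0.045]
```

Request:
{"api": "play_rows", "payload": {
  "slide": [
    [-4,5,1],
    [-4,4.5,1],
    [0,0,0],
    [0,0,0],
    [0,0,0],
    [0,0,0],
    [0,0,0],
    [0,0,0],
    [0,0,0],
    [0,0,0]
  ],
  "rotation": [
    [-0.007,-0.007,0.004],
    [0,0,0],
    [0,0,0],
    [0,0,0],
    [0,0,0],
    [0,0,0],
    [0,0,0],
    [0,0,0],
    [0,0,0],
    [0,0,0]
  ],
  "hand": [0,0,0,255,255,255,255,255,255,255]
}}

```text
time: 15.5
ee_pos: [0.5176, 0.2515, -0.0009]
tcp_rot: [0.708, -0.0, 0.707, 0.0]
contact_force: [-0.7, 0.6, 1.7]
grip_width: 0.0241
```

```bash
python3 st.py .460 .014 .08
```

```text
t 15.5 pos [ 0.5176  0.2515 -0.0009] F [-0.7  0.6  1.7] w 0.0241 q [ 0.4   0.67  1.93 -0.    0.54 -1.17]
rot to goal [ 0.001  0.001 -0.001]
goal shift mm (after aligned) [ -80.9 -237.5  -57.6] now axes [ -81.1 -237.4  -57.6]
```

Request:
{"api": "play_rows", "payload": {
  "slide": [
    [-15,0,0],
    [-30,0,0],
    [-28,0,0],
    [-8,-25,-6],
    [0,-45,-11],
    [0,-55,-13],
    [0,-52,-13],
    [0,-40,-10],
    [0,-20,-5],
    [0,0,0]
  ],
  "rotation": [
    [0,0,0],
    [0,0,0],
    [0,0,0],
    [0,0,0],
    [0,0,0],
    [0,0,0],
    [0,0,0],
    [0,0,0],
    [0,0,0],
    [0,0,0]
  ],
  "hand": [255,255,255,255,255,255,255,255,255,255]
}}

```text
time: 16.75
ee_pos: [0.4539, 0.0038, 0.0863]
tcp_rot: [0.708, -0.0, 0.707, 0.0]
contact_force: [0.2, 0.4, -2.0]
grip_width: 0.0245
```

```bash
python3 st.py .460 .014 .0051;python3 wl.py yellow .014
```

```text
t 16.75 pos [0.4539 0.0038 0.0863] F [ 0.2  0.4 -2. ] w 0.0245 q [-0.06  0.41  2.16  0.    0.57 -1.63]
rot to goal [ 0.001  0.002 -0.   ]
goal shift mm (after aligned) [81.2 10.2  6.1] now axes [81.2 10.2  6. ]
[ 283  204  101   91 6560] [334. 247.] [0.4541 0.0148 0.014 ] [0.457 0.015 0.005]
[ 278  312   78   85 4155] [316. 351.] [0.5259 0.0037 0.014 ] [0.449 0.004 0.133]
```

Request:
{"api": "play_rows", "payload": {
  "slide": [
    [0,5,3],
    [10,5,3],
    [20,0,0],
    [20,0,0],
    [14,0,0],
    [6,0,0],
    [3,0,0],
    [0,0,0],
    [0,0,0],
    [0,0,0]
  ],
  "rotation": [
    [0,0,0],
    [0,0,0],
    [0,0,0],
    [0,0,0],
    [0,0,0],
    [0,0,0],
    [0,0,0],
    [0,0,0],
    [0,0,0],
    [0,0,0]
  ],
  "hand": [255,255,255,255,255,255,255,255,255,255]
}}

```text
time: 18.05
ee_pos: [0.463, 0.0199, 0.01]
tcp_rot: [0.709, -0.002, 0.706, 0.003]
contact_force: [-0.4, 0.2, -1.0]
grip_width: 0.0245
```

```bash
python3 st.py .460 .014 .0051;python3 wl.py yellow .014
```

```text
t 18.05 pos [0.463  0.0199 0.01  ] F [-0.4  0.2 -1. ] w 0.0245 q [-0.02  0.57  2.18  0.    0.39 -1.6 ]
rot to goal [ 0.007  0.004 -0.   ]
goal shift mm (after aligned) [ 4.9 -5.9 -3. ] now axes [ 4.9 -5.9 -3.1]
[ 230  220  146  105 8103] [297. 263.] [0.445 0.012 0.014] [0.448 0.012 0.005]
[ 278  312   78   85 4154] [316. 351.] [0.486  0.0199 0.014 ] [0.459 0.02  0.056]
```

Request:
{"api": "play_rows", "payload": {
  "slide": [
    [0,-3,-1.5],
    [0,-2,-1],
    [0,0,0],
    [2,0,0],
    [1,0,0],
    [1,0,0],
    [0.7,0,0],
    [0.6,0,0],
    [0,0,0],
    [0,0,0]
  ],
  "rotation": [
    [0.007,0.004,0],
    [0,0,0],
    [0,0,0],
    [0,0,0],
    [0,0,0],
    [0,0,0],
    [0,0,0],
    [0,0,0],
    [0,0,0],
    [0,0,0]
  ],
  "hand": [255,255,255,255,255,255,255,255,255,255]
}}

```text
time: 19.35
ee_pos: [0.4607, 0.0145, 0.0051]
tcp_rot: [0.707, 0.0, 0.707, 0.0]
contact_force: [0.1, -0.1, -0.1]
grip_width: 0.0243
```

Request:
{"api": "play_rows", "payload": {
  "slide": [
    [0.5,0,0],
    [0.5,0,0],
    [0,0,0],
    [0,0,0],
    [0,0,0],
    [0,0,0],
    [0,0,0],
    [0,0,0],
    [0,0,0],
    [0,0,0]
  ],
  "rotation": [
    [0,0,0],
    [0,0,0],
    [0,0,0],
    [0,0,0],
    [0,0,0],
    [0,0,0],
    [0,0,0],
    [0,0,0],
    [0,0,0],
    [0,0,0]
  ],
  "hand": [255,255,255,255,255,255,255,255,255,255]
}}

```text
time: 20.6
ee_pos: [0.4608, 0.0145, 0.0051]
tcp_rot: [0.708, 0.0, 0.707, 0.0]
contact_force: [-0.7, -0.1, 3.7]
grip_width: 0.0243
```

Contact (+4.7 N, and z no longer drops). Release and rise.

Request:
{"api": "play_rows", "payload": {
  "slide": [
    [0,0,0],
    [0,0,0],
    [0,0,0],
    [0,0,0],
    [0,0,0],
    [-15,0,0],
    [-35,0,0],
    [-40,0,0],
    [-20,0,0],
    [0,0,0]
  ],
  "rotation": [
    [0,0,0],
    [0,0,0],
    [0,0,0],
    [0,0,0],
    [0,0,0],
    [0,0,0],
    [0,0,0],
    [0,0,0],
    [0,0,0],
    [0,0,0]
  ],
  "hand": [0,0,0,0,0,0,0,0,0,0]
}}

```text
time: 21.85
ee_pos: [0.4605, 0.0145, 0.1217]
tcp_rot: [0.708, 0.0, 0.706, 0.0]
contact_force: [-0.8, 0.4, 0.3]
grip_width: 0.0854
```

```bash
python3 st.py .625 .216 .12;python3 wl.py yellow .05
```

```text
t 21.85 pos [0.4605 0.0145 0.1217] F [-0.8  0.4  0.3] w 0.0854 q [-0.03  0.36  2.12  0.    0.67 -1.61]
rot to goal [-0.     0.003 -0.   ]
goal shift mm (after aligned) [  1.7 201.5 164.5] now axes [  2.1 201.6 164.5]
[ 272  185   89   88 5292] [316. 228.] [0.448 0.014 0.05 ] [0.449 0.014 0.047]
```

Request:
{"api": "play_rows", "payload": {
  "slide": [
    [0,18,15],
    [0,35,29],
    [0,45,37],
    [0,45,37],
    [0,30,24],
    [0,15,12],
    [0,5,4],
    [0,0,0],
    [0,0,0],
    [0,0,0]
  ],
  "rotation": [
    [0,0,0],
    [0,0,0],
    [0,0,0],
    [0,0,0],
    [0,0,0],
    [0,0,0],
    [0,0,0],
    [0,0,0],
    [0,0,0],
    [0,0,0]
  ],
  "hand": [0,0,0,0,0,0,0,0,0,0]
}}

```text
time: 23.15
ee_pos: [0.6163, 0.2107, 0.1129]
tcp_rot: [0.703, -0.0, 0.711, -0.002]
contact_force: [-0.6, -0.6, -0.1]
grip_width: 0.0854
```

```bash
python3 st.py .625 .216 -.001;python3 wl.py blue .045
```

```text
t 23.15 pos [0.6163 0.2107 0.1129] F [-0.6 -0.6 -0.1] w 0.0854 q [ 0.28  0.6   1.67  0.    0.88 -1.29]
rot to goal [-0.003 -0.011  0.003]
goal shift mm (after aligned) [113.9   5.3   8.7] now axes [113.7   5.7   9.9]
[ 310  242   42   45 1176] [330. 263.] [0.6239 0.2184 0.045 ] [0.621 0.218 0.053]
[527 467  38  13 359] [544. 474.] [0.7846 0.3727 0.045 ] [0.824 0.399 0.008]
```

Request:
{"api": "play_rows", "payload": {
  "slide": [
    [0,3,4],
    [15,3,4],
    [25,0,0],
    [25,0,0],
    [20,0,0],
    [14,0,0],
    [8,0,0],
    [3,0,0],
    [0,0,0],
    [0,0,0]
  ],
  "rotation": [
    [-0.003,-0.011,0.003],
    [0,0,0],
    [0,0,0],
    [0,0,0],
    [0,0,0],
    [0,0,0],
    [0,0,0],
    [0,0,0],
    [0,0,0],
    [0,0,0]
  ],
  "hand": [0,0,0,0,0,0,0,0,0,0]
}}

```text
time: 24.45
ee_pos: [0.6267, 0.2174, -0.0025]
tcp_rot: [0.708, 0.0, 0.706, 0.0]
contact_force: [-0.1, -0.3, -0.2]
grip_width: 0.0856
```

```bash
python3 st.py .625 .217 -.001;python3 wl.py blue .045
```

```text
t 24.45 pos [ 0.6267  0.2174 -0.0025] F [-0.1 -0.3 -0.2] w 0.0856 q [ 0.29  0.75  1.71  0.    0.67 -1.28]
rot to goal [-0.     0.004 -0.001]
goal shift mm (after aligned) [-1.5 -0.4 -1.7] now axes [-1.5 -0.4 -1.6]
[ 282  312   78   84 3919] [320. 348.] [0.6208 0.2184 0.045 ] [0.62  0.218 0.046]
```

Request:
{"api": "play_rows", "payload": {
  "slide": [
    [-1.5,0.7,-1.5],
    [0,0,0],
    [0,0,0],
    [0,0,0],
    [0,0,0],
    [0,0,0],
    [0,0,0],
    [0,0,0],
    [0,0,0],
    [0,0,0]
  ],
  "rotation": [
    [0,0.004,0],
    [0,0,0],
    [0,0,0],
    [0,0,0],
    [0,0,0],
    [0,0,0],
    [0,0,0],
    [0,0,0],
    [0,0,0],
    [0,0,0]
  ],
  "hand": [0,0,255,255,255,255,255,255,255,255]
}}

```text
time: 25.75
ee_pos: [0.6256, 0.2183, 0.0004]
tcp_rot: [0.707, 0.001, 0.707, 0.001]
contact_force: [-0.0, 0.1, 2.1]
grip_width: 0.0245
```

```bash
python3 st.py .398 -.274 .09
```

```text
t 25.75 pos [6.256e-01 2.183e-01 4.000e-04] F [-0.   0.1  2.1] w 0.0245 q [ 0.29  0.75  1.71  0.    0.68 -1.28]
rot to goal [-0.     0.001 -0.002]
goal shift mm (after aligned) [ -89.6 -492.3 -227.6] now axes [ -90.6 -492.2 -227.5]
```

Request:
{"api": "play_rows", "payload": {
  "slide": [
    [-20,0,0],
    [-38,0,0],
    [-40,0,0],
    [-5,-25,-11.5],
    [0,-45,-21],
    [0,-52,-24],
    [0,-52,-24],
    [0,-52,-24],
    [0,-52,-24],
    [0,-52,-24]
  ],
  "rotation": [
    [0,0,0],
    [0,0,0],
    [0,0,0],
    [0,0,0],
    [0,0,0],
    [0,0,0],
    [0,0,0],
    [0,0,0],
    [0,0,0],
    [0,0,0]
  ],
  "hand": [255,255,255,255,255,255,255,255,255,255]
}}

```text
time: 27.0
ee_pos: [0.4741, -0.1177, 0.1167]
tcp_rot: [0.712, -0.002, 0.702, 0.003]
contact_force: [1.7, -1.2, -1.0]
grip_width: 0.0244
```

```bash
python3 st.py .398 -.274 .09
```

```text
t 27.0 pos [ 0.4741 -0.1177  0.1167] F [ 1.7 -1.2 -1. ] w 0.0244 q [-0.31  0.39  2.07  0.01  0.67 -1.9 ]
rot to goal [ 0.007  0.014 -0.002]
goal shift mm (after aligned) [  26.7 -156.3  -76.1] now axes [  25.3 -155.9  -77.5]
```

Request:
{"api": "play_rows", "payload": {
  "slide": [
    [0,-42,-20],
    [0,-40,-20],
    [0,-32,-16],
    [0,-18,-9],
    [0,-8,-4],
    [0,-2,-1],
    [10,0,0],
    [10,0,0],
    [0,0,0],
    [0,0,0]
  ],
  "rotation": [
    [0.007,0.014,0],
    [0,0,0],
    [0,0,0],
    [0,0,0],
    [0,0,0],
    [0,0,0],
    [0,0,0],
    [0,0,0],
    [0,0,0],
    [0,0,0]
  ],
  "hand": [255,255,255,255,255,255,255,255,255,255]
}}

```text
time: 28.25
ee_pos: [0.4024, -0.2662, 0.1011]
tcp_rot: [0.709, 0.001, 0.705, -0.002]
contact_force: [0.3, 0.7, -1.4]
grip_width: 0.0244
```

```bash
python3 st.py .398 -.274 .0064;python3 wl.py blue .014
```

```text
t 28.25 pos [ 0.4024 -0.2662  0.1011] F [ 0.3  0.7 -1.4] w 0.0244 q [-0.65  0.41  2.09  0.    0.63 -2.22]
rot to goal [-0.004  0.006  0.002]
goal shift mm (after aligned) [94.7 -7.8 -4.4] now axes [94.7 -7.7 -5. ]
[ 258  183   96   94 7033] [305. 229.] [ 0.3957 -0.2733  0.014 ] [ 0.398 -0.273  0.007]
[ 279  311   76   81 3770] [316. 346.] [ 0.4806 -0.2668  0.014 ] [ 0.397 -0.266  0.146]
[308 377  17  15 128] [316. 384.] [ 0.5125 -0.2669  0.014 ] [ 0.404 -0.266  0.157]
```

Request:
{"api": "play_rows", "payload": {
  "slide": [
    [0,-4,-2.5],
    [10,-3.5,-2],
    [20,0,0],
    [22,0,0],
    [20,0,0],
    [10,0,0],
    [4,0,0],
    [1,0,0],
    [0,0,0],
    [0,0,0]
  ],
  "rotation": [
    [-0.004,0.006,0.002],
    [0,0,0],
    [0,0,0],
    [0,0,0],
    [0,0,0],
    [0,0,0],
    [0,0,0],
    [0,0,0],
    [0,0,0],
    [0,0,0]
  ],
  "hand": [255,255,255,255,255,255,255,255,255,255]
}}

```text
time: 29.55
ee_pos: [0.3982, -0.2765, 0.0113]
tcp_rot: [0.708, -0.001, 0.706, -0.001]
contact_force: [0.1, 0.4, -1.0]
grip_width: 0.0243
```

```bash
python3 st.py .398 -.274 .0064
```

```text
t 29.55 pos [ 0.3982 -0.2765  0.0113] F [ 0.1  0.4 -1. ] w 0.0243 q [-0.67  0.58  2.13  0.    0.42 -2.24]
rot to goal [-0.     0.003  0.002]
goal shift mm (after aligned) [ 4.9  2.5 -0.2] now axes [ 4.9  2.5 -0.2]
```

Request:
{"api": "play_rows", "payload": {
  "slide": [
    [0,2,0],
    [2,0,0],
    [1,0,0],
    [1,0,0],
    [0.7,0,0],
    [0.5,0,0],
    [0.5,0,0],
    [0.4,0,0],
    [0,0,0],
    [0,0,0]
  ],
  "rotation": [
    [0,0.003,0.002],
    [0,0,0],
    [0,0,0],
    [0,0,0],
    [0,0,0],
    [0,0,0],
    [0,0,0],
    [0,0,0],
    [0,0,0],
    [0,0,0]
  ],
  "hand": [255,255,255,255,255,255,255,255,255,255]
}}

```text
time: 30.8
ee_pos: [0.3986, -0.2746, 0.0065]
tcp_rot: [0.707, -0.0, 0.707, -0.0]
contact_force: [-0.1, 0.1, -0.3]
grip_width: 0.0242
```

Request:
{"api": "play_rows", "payload": {
  "slide": [
    [0.5,0,0],
    [0.5,0,0],
    [0,0,0],
    [0,0,0],
    [0,0,0],
    [0,0,0],
    [0,0,0],
    [0,0,0],
    [0,0,0],
    [0,0,0]
  ],
  "rotation": [
    [0,0,0],
    [0,0,0],
    [0,0,0],
    [0,0,0],
    [0,0,0],
    [0,0,0],
    [0,0,0],
    [0,0,0],
    [0,0,0],
    [0,0,0]
  ],
  "hand": [255,255,255,255,255,255,255,255,255,255]
}}

```text
time: 32.05
ee_pos: [0.3987, -0.2747, 0.0063]
tcp_rot: [0.708, -0.0, 0.707, -0.0]
contact_force: [-1.4, 1.1, 3.7]
grip_width: 0.0245
```

Contact. Release and rise.

Request:
{"api": "play_rows", "payload": {
  "slide": [
    [0,0,0],
    [0,0,0],
    [0,0,0],
    [0,0,0],
    [0,0,0],
    [-15,0,0],
    [-35,0,0],
    [-40,0,0],
    [-20,0,0],
    [0,0,0]
  ],
  "rotation": [
    [0,0,0],
    [0,0,0],
    [0,0,0],
    [0,0,0],
    [0,0,0],
    [0,0,0],
    [0,0,0],
    [0,0,0],
    [0,0,0],
    [0,0,0]
  ],
  "hand": [0,0,0,0,0,0,0,0,0,0]
}}

```text
time: 33.3
ee_pos: [0.3985, -0.2745, 0.1229]
tcp_rot: [0.708, -0.001, 0.706, -0.001]
contact_force: [0.2, -0.7, -1.5]
grip_width: 0.0855
```

```bash
python3 st.py .574 .079 .12;python3 wl.py blue .05
```

```text
t 33.3 pos [ 0.3985 -0.2745  0.1229] F [ 0.2 -0.7 -1.5] w 0.0855 q [-0.67  0.38  2.06 -0.    0.69 -2.24]
rot to goal [-0.     0.002  0.002]
goal shift mm (after aligned) [  2.9 353.5 175.5] now axes [  2.6 353.5 175.4]
[ 275  184   88   87 5177] [319. 226.] [ 0.3857 -0.2732  0.05  ] [ 0.387 -0.273  0.044]
```

Request:
{"api": "play_rows", "payload": {
  "slide": [
    [0,25,12],
    [0,45,22],
    [0,52,26],
    [0,52,26],
    [0,52,26],
    [0,52,26],
    [0,35,18],
    [0,18,9],
    [0,5,3],
    [0,0,0]
  ],
  "rotation": [
    [0,0,0],
    [0,0,0],
    [0,0,0],
    [0,0,0],
    [0,0,0],
    [0,0,0],
    [0,0,0],
    [0,0,0],
    [0,0,0],
    [0,0,0]
  ],
  "hand": [0,0,0,0,0,0,0,0,0,0]
}}

```text
time: 34.6
ee_pos: [0.5669, 0.0711, 0.1148]
tcp_rot: [0.704, 0.001, 0.71, -0.001]
contact_force: [0.2, 0.4, 0.5]
grip_width: 0.0854
```

```bash
python3 st.py .574 .079 .0; sed -i 's/(s<50)&(v>150)/(s<45)\&(v>185)/' h.py; python3 wl.py white .045 pics/w6.png
```

```text
t 34.6 pos [0.5669 0.0711 0.1148] F [0.2 0.4 0.5] w 0.0854 q [ 0.07  0.5   1.87 -0.    0.79 -1.5 ]
rot to goal [-0.003 -0.009  0.001]
goal shift mm (after aligned) [114.8   7.9   7.1] now axes [114.7   8.    8.1]
[311 239  41  40 850] [333. 257.] [0.5716 0.0812 0.045 ] [0.568 0.081 0.055]
```

View pics/w6.png

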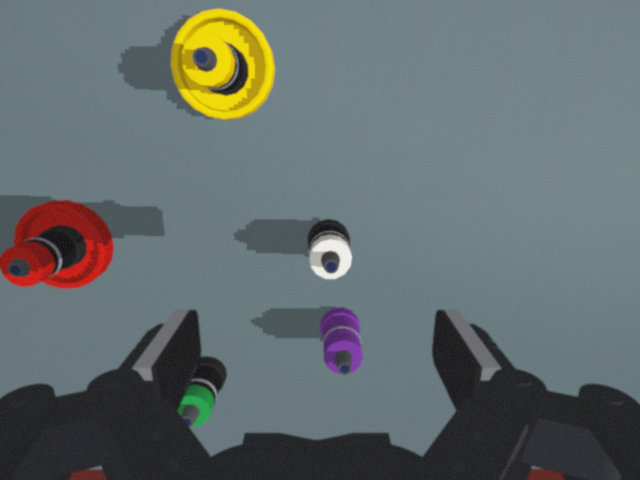

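The wrist view shows yellow upright in its cup (222,65) and red upright in its own (63,245). The white objective (330,250) lies ahead of the purple decoy (342,340), with room for the jaws. I'm descending on white.

Request:
{"api": "play_rows", "payload": {
  "slide": [
    [0,4,3],
    [15,4,3.5],
    [25,0,0],
    [25,0,0],
    [20,0,0],
    [14,0,0],
    [8,0,0],
    [3,0,0],
    [0,0,0],
    [0,0,0]
  ],
  "rotation": [
    [-0.003,-0.009,0.001],
    [0,0,0],
    [0,0,0],
    [0,0,0],
    [0,0,0],
    [0,0,0],
    [0,0,0],
    [0,0,0],
    [0,0,0],
    [0,0,0]
  ],
  "hand": [0,0,0,0,0,0,0,0,0,0]
}}

```text
time: 35.9
ee_pos: [0.5738, 0.0761, -0.001]
tcp_rot: [0.708, 0.002, 0.706, -0.002]
contact_force: [-0.1, -1.4, -1.6]
grip_width: 0.0854
```

```bash
python3 st.py .573 .080 -.0; python3 wl.py white .045
```

```text
t 35.9 pos [ 0.5738  0.0761 -0.001 ] F [-0.1 -1.4 -1.6] w 0.0854 q [ 0.08  0.68  1.92  0.    0.54 -1.49]
rot to goal [-0.005  0.002 -0.   ]
goal shift mm (after aligned) [-1.   3.9 -0.8] now axes [-1.   3.9 -0.8]
```

Request:
{"api": "play_rows", "payload": {
  "slide": [
    [-1,4,-0.8],
    [0,0,0],
    [0,0,0],
    [0,0,0],
    [0,0,0],
    [0,0,0],
    [0,0,0],
    [0,0,0],
    [0,0,0],
    [0,0,0]
  ],
  "rotation": [
    [-0.005,0.002,0],
    [0,0,0],
    [0,0,0],
    [0,0,0],
    [0,0,0],
    [0,0,0],
    [0,0,0],
    [0,0,0],
    [0,0,0],
    [0,0,0]
  ],
  "hand": [0,0,255,255,255,255,255,255,255,255]
}}

```text
time: 37.2
ee_pos: [0.5735, 0.0806, 0.0013]
tcp_rot: [0.708, 0.0, 0.707, 0.0]
contact_force: [-0.3, 0.4, 2.0]
grip_width: 0.0243
```

```bash
python3 st.py .518 -.254 .09
```

```text
t 37.2 pos [0.5735 0.0806 0.0013] F [-0.3  0.4  2. ] w 0.0243 q [ 0.09  0.67  1.92  0.    0.55 -1.48]
rot to goal [ 0.     0.001 -0.   ]
goal shift mm (after aligned) [ -88.7 -334.6  -55.5] now axes [ -88.9 -334.5  -55.5]
```

Request:
{"api": "play_rows", "payload": {
  "slide": [
    [-20,0,0],
    [-38,0,0],
    [-40,0,0],
    [-5,-25,-4],
    [0,-45,-8],
    [0,-52,-9],
    [0,-52,-9],
    [0,-52,-9],
    [0,-45,-7],
    [0,-25,-4]
  ],
  "rotation": [
    [0,0,0],
    [0,0,0],
    [0,0,0],
    [0,0,0],
    [0,0,0],
    [0,0,0],
    [0,0,0],
    [0,0,0],
    [0,0,0],
    [0,0,0]
  ],
  "hand": [255,255,255,255,255,255,255,255,255,255]
}}

```text
time: 38.45
ee_pos: [0.5223, -0.223, 0.1067]
tcp_rot: [0.708, -0.002, 0.707, 0.001]
contact_force: [-0.8, 0.9, -1.0]
grip_width: 0.0242
```

```bash
python3 st.py .518 -.254 .09
```

```text
t 38.45 pos [ 0.5223 -0.223   0.1067] F [-0.8  0.9 -1. ] w 0.0242 q [-0.46  0.5   1.89  0.    0.75 -2.03]
rot to goal [0.005 0.001 0.   ]
goal shift mm (after aligned) [ 16.7 -31.   -4.3] now axes [ 16.7 -31.   -4.5]
```

Request:
{"api": "play_rows", "payload": {
  "slide": [
    [0,-12,-2],
    [0,-9,-1],
    [0,-3,0],
    [10,0,0],
    [10,0,0],
    [0,0,0],
    [0,0,0],
    [0,0,0],
    [0,0,0],
    [0,0,0]
  ],
  "rotation": [
    [0.005,0.001,0],
    [0,0,0],
    [0,0,0],
    [0,0,0],
    [0,0,0],
    [0,0,0],
    [0,0,0],
    [0,0,0],
    [0,0,0],
    [0,0,0]
  ],
  "hand": [255,255,255,255,255,255,255,255,255,255]
}}

```text
time: 39.7
ee_pos: [0.5192, -0.246, 0.0847]
tcp_rot: [0.707, 0.0, 0.707, 0.0]
contact_force: [0.2, -1.0, -0.9]
grip_width: 0.0246
```

```bash
python3 st.py .518 -.254 .0073; python3 wl.py white .014
```

```text
t 39.7 pos [ 0.5192 -0.246   0.0847] F [ 0.2 -1.  -0.9] w 0.0246 q [-0.5   0.54  1.89 -0.    0.72 -2.07]
rot to goal [ 0.    -0.001 -0.001]
goal shift mm (after aligned) [77.4 -8.  -1.2] now axes [77.4 -8.  -1.1]
[ 251  195  102   93 6598] [299. 237.] [ 0.5121 -0.2561  0.014 ] [ 0.514 -0.256  0.006]
[288 322  61  26 500] [317. 332.] [ 0.5761 -0.2455  0.014 ] [ 0.51  -0.246  0.128]
[327 398  37  40 949] [348. 419.] [ 0.6442 -0.2242  0.014 ] [ 0.652 -0.223  0.006]
```

Request:
{"api": "play_rows", "payload": {
  "slide": [
    [0,-4.5,-1],
    [8,-4,0],
    [18,0,0],
    [20,0,0],
    [16,0,0],
    [7,0,0],
    [3,0,0],
    [0,0,0],
    [0,0,0],
    [0,0,0]
  ],
  "rotation": [
    [0,0,0],
    [0,0,0],
    [0,0,0],
    [0,0,0],
    [0,0,0],
    [0,0,0],
    [0,0,0],
    [0,0,0],
    [0,0,0],
    [0,0,0]
  ],
  "hand": [255,255,255,255,255,255,255,255,255,255]
}}

```text
time: 41.0
ee_pos: [0.5179, -0.2554, 0.0078]
tcp_rot: [0.707, 0.0, 0.707, -0.0]
contact_force: [0.3, 0.2, -1.8]
grip_width: 0.0242
```

```bash
python3 st.py .518 -.2545 .0073
```

```text
t 41.0 pos [ 0.5179 -0.2554  0.0078] F [ 0.3  0.2 -1.8] w 0.0242 q [-0.51  0.66  1.92 -0.    0.56 -2.08]
rot to goal [-0.    -0.001 -0.   ]
goal shift mm (after aligned) [0.5 0.9 0.1] now axes [0.5 0.9 0.1]
```

Request:
{"api": "play_rows", "payload": {
  "slide": [
    [0.5,0,0],
    [0.5,0,0],
    [0.3,0,0],
    [0,0,0],
    [0,0,0],
    [0,0,0],
    [0,0,0],
    [0,0,0],
    [0,0,0],
    [0,0,0]
  ],
  "rotation": [
    [0,0,0],
    [0,0,0],
    [0,0,0],
    [0,0,0],
    [0,0,0],
    [0,0,0],
    [0,0,0],
    [0,0,0],
    [0,0,0],
    [0,0,0]
  ],
  "hand": [255,255,255,255,255,255,255,255,255,255]
}}

```text
time: 42.25
ee_pos: [0.5182, -0.2556, 0.0073]
tcp_rot: [0.707, 0.0, 0.707, -0.0]
contact_force: [-1.1, 0.2, 0.5]
grip_width: 0.0243
```

Request:
{"api": "play_rows", "payload": {
  "slide": [
    [0.5,0,0],
    [0.5,0,0],
    [0,0,0],
    [0,0,0],
    [0,0,0],
    [0,0,0],
    [0,0,0],
    [0,0,0],
    [0,0,0],
    [0,0,0]
  ],
  "rotation": [
    [0,0,0],
    [0,0,0],
    [0,0,0],
    [0,0,0],
    [0,0,0],
    [0,0,0],
    [0,0,0],
    [0,0,0],
    [0,0,0],
    [0,0,0]
  ],
  "hand": [255,255,255,255,255,255,255,255,255,255]
}}

```text
time: 43.5
ee_pos: [0.5183, -0.2556, 0.0073]
tcp_rot: [0.707, 0.0, 0.707, -0.0]
contact_force: [-0.8, 0.7, 2.2]
grip_width: 0.0246
```

Contact. Release and rise well clear.

Request:
{"api": "play_rows", "payload": {
  "slide": [
    [0,0,0],
    [0,0,0],
    [0,0,0],
    [0,0,0],
    [0,0,0],
    [-15,0,0],
    [-35,0,0],
    [-45,0,0],
    [-45,0,0],
    [-20,0,0]
  ],
  "rotation": [
    [0,0,0],
    [0,0,0],
    [0,0,0],
    [0,0,0],
    [0,0,0],
    [0,0,0],
    [0,0,0],
    [0,0,0],
    [0,0,0],
    [0,0,0]
  ],
  "hand": [0,0,0,0,0,0,0,0,0,0]
}}

```text
time: 44.75
ee_pos: [0.5175, -0.2552, 0.1745]
tcp_rot: [0.707, 0.0, 0.707, 0.0]
contact_force: [0.1, 0.6, -1.4]
grip_width: 0.0857
```

```bash
python3 st.py; python3 - <<'E'
from h import *
from bench import cams
a=cams.grab_frame('wrist')['img'];b=cams.grab_frame('side')['img']
cv2.imwrite('pics/end_w.png',a);cv2.imwrite('pics/end_s.png',cv2.resize(b[130:480,180:560],(800,600)) if 0 else cv2.resize(b[140:480,190:530],(600,600),interpolation=3))
E
```

```text
t 44.75 pos [ 0.5175 -0.2552  0.1745] F [ 0.1  0.6 -1.4] w 0.0857 q [-0.51  0.43  1.81 -0.    0.91 -2.08]
rot to goal [-0.    -0.001 -0.   ]
```

View pics/end_w.png

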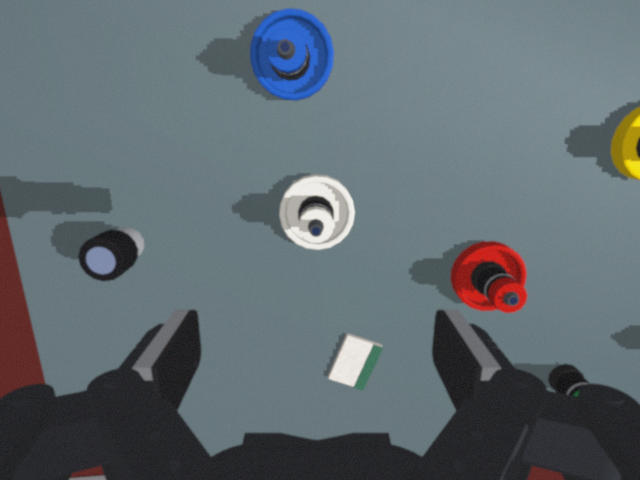

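View pics/end_s.png

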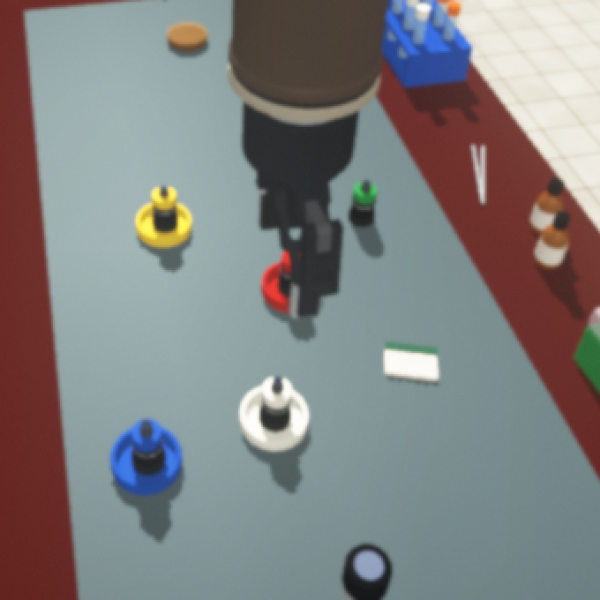

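In the wrist view blue (290,55), white (317,212) and red (490,275) stand upright in their own cups, and the eyepiece (105,255) is standing. The side view shows yellow upright in its cup and green standing untouched. The gripper is clear, so I'm handing in.

```bash
python3 -c "
from bench import robot
print(robot.close_job())"
```

```text
the job is handed in; nothing more can be done
None
```

The red, yellow, blue and white objectives now stand upright in their own cups. I placed them in that order, and each one touched the cup floor before I let go. The job was handed in at about 45 s.

**Last checks:** The final wrist and side pictures show blue, white and red upright in their cups (wrist) and yellow upright in its cup (side). The green objective and the eyepiece are standing where they were, and the gripper is open and well clear. I did not re-check the purple decoy in the last pictures; it was upright just before I gripped white. Every force reading I took stayed below 5 N, but readings came only at the end of each move.

**What disagreed:** The real fingertips sat about 43 mm higher than the reported tool position and the tool description imply. Because of this, the first close on red shut on empty space just above it and moved nothing. I measured the offset from the wrist and side depth images, corrected for it, and used the corrected height for every later grasp and placing.

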